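# Dispense three assay plates with the lever

### The arm

A 6-joint arm with a two-finger parallel gripper is mounted at the origin on a cart in front of the work surface, level with it; the furniture and walls round the work are solid. World frame = base frame: x ahead of the robot, y to its left, z up, the work surface at z = 0. Lengths are in mm, angles in degrees, forces in N, time in s.
With the tool pointing down it reaches from about 300 to 1000 mm from the base axis. Payload 5.1 kg.
Tool frame: the origin (TCP) lies midway between the tips of the shut fingers; the grasp point (between the pads) lies 19 mm behind it; z points along the fingers, y is the line along which they close (so a half turn about z gives the same grasp; the last joint's range is limited). The gripper opens to 95 mm and grips with 3 to 60 N. Pads are 20 mm wide; open, the fingers measure 119 mm over their backs; the gripper's body (75 mm by 180 mm) begins 59 mm behind the grasp point.
Start: joints at [59.897, 7.093, 94.555, -0, 78.352, -4.733], TCP at [278.524, 587.289, 189.156] pointing down, gripper open.
Joint ranges: [-149.61, 149.61], [-58.7, 133.49], [1.44, 155.28], [-77.14, 257.14], [18.33, 153.61], [-166.67, 166.67]. Speed limits (degrees/s): [147.25, 147.25, 180, 180, 180, 180].

### API

Orientations are given as a 3x3 rotation matrix whose columns are the frame's x, y, z axes.
In Python, from plant import arm, get_image gives the robot as it stands. The module is installed in compiled form; this text tells all that it offers.
- The arm moves only by the shell command python3 -m jog 'ROWS' [OPENING] [FORCE]. ROWS is JSON, a list of rows, each an object of numbers: "tx", "ty", "tz": the shift along the tool's x, y, z each as a share of 25 cm, from -1 to 1; "twist": the turn about the tool's z as a share of 360 degrees, from -1 to 1. A call has 1 to 8 rows; each row is the pose to reach, as a shift and turn from the pose commanded when the call began, along the tool's axes at that moment, turning the shorter way round; what a row does not reach only later rows make up. A row lasts 1/8 s, in which the tool goes at most 62.5 mm and 10.7 degrees, less where a joint would pass 70% of its speed; a pose out of reach is approached as far as the arm can. A call with a number of a shift or a turn outside -1 to 1 is refused whole. A call with a gripper value outside its range is refused whole. OPENING is the opening, from -1 (shut) to 1 (fully open), set as the call begins (- or left out, the last holds). The fingers move at their own pace and stop on an object; FORCE is the grip in N (left out, the last holds). Time passes only in rows, so rows that repeat a pose let the fingers close. It gives the time, the measured TCP pose, the force, the opening and the grip force at its end, in the units of the state.
- arm.get_obs(): the state, without advancing time (a new reading comes with each control period).
- get_image(name): name is "scene" or "top" or "wrist"; returns a dict with "color" (400x640x3 uint8, red, green, blue), "depth" (400x640 float32, mm along the optical axis (not along the pixel's ray), 0 where there is no reading), "vertical_fov" (degrees; the focal length in pixels is half the picture's height over the tangent of half this angle, whatever the lens; pixels are square), "cx", "cy" (the principal point, pixels), "D" ([k1, k2, p1, p2, k3] as OpenCV has them; the pictures are not rectified), "rvec" (rotation vector, rad) and "tvec" (3), from world to camera coordinates, as OpenCV has them; the wrist camera has in their place "hand_eye" (4x4, takes a point from camera to tool coordinates, whose origin is the TCP and whose axes are the flange's). Camera axes: x right, y down, z forward; pixel columns grow to the right and rows downward; lengths in mm; the calibration is good to about 2 mm. A picture is of the moment at which its call begins: read the wrist's pose just before it.
- arm.sign_off(): hands the job in; it is judged then, once.
The state is a dict: "time": time; "qpos": joint angles; "joint_vel": joint speeds; "effort": joint torques, N m; "ee_pos": TCP position; "eef_rot": TCP orientation; "wrist_force": force on the tool from outside, world axes, zero at the start; "wrist_torque": the same for the moment, N m; "width": finger opening in mm; "grip_force": force on a finger pad.
Only numpy, scipy, OpenCV 4.12 (cv2) and the standard library are available. Lean on these libraries where they do the work, as an engineer would, in place of code of your own. Each camera call takes 0.05 s, during which the arm holds its last target. There are 200 camera calls.

### The job

Dispense exactly three plates from the plate dispenser: press its lever all the way down and let it come all the way back up three times, no more. Work only the lever without touching the plates, and leave the other things on the desk where they are. At the end three plates lie on the out-feed track, the other two are still in the magazine, and the lever is up.

Things in the scene. Friction and masses are not known exactly. Their poses are not given: they have to be found in the camera images.
- dispenser: Plate dispenser, grey base 150 x 505 mm, fixed. Origin on the desk under the magazine's centre; z up, +y = the way plates are pushed out (to the left, turned up to 25 deg), x across. Base y -170 to +335 mm. Magazine: four aluminium corner angles 114 mm high, y -49 to +49 mm, floor 14 mm over the desk. White gear housing carrying the lever: y -50 to -170 mm, 66 mm high (lever pivot cheeks 124 mm).
- out_feed (a point): Middle of the level out-feed track's floor, 192 mm along the dispenser's +y from its origin, 14 mm over the desk; same axes. The track runs from y +50 to +335 mm of the dispenser between low side rails (34 mm over the desk) and is open at its end. It holds three plates. A plate's origin lies at about dispenser y = +101 mm after the press that ejects it; each later press shoves it on by 86 mm.
- pusher_front (a point): Middle of the front edge of the black pusher slab, 6 mm over the floor, geared to the lever (160 mm per rad): a full press moves it 112 mm along the dispenser's +y and ejects the lowest plate under the gate. With the lever fully up it is back in the housing (dispenser y = -54 mm) and the stack drops by one plate; if the lever stays partly down the stack does not drop.
- lever (a joint): Sprung lever, rad: 0 = fully up (rest; springs back by itself), 0.70 = fully down at its stop. Hinge axis along the dispenser's x at its y = -66 mm, 112 mm over the desk. The lever points along the dispenser's -y (robot's right): at rest 0.35 rad above level, fully pressed 0.35 rad below. Pressing at the pad takes about 5 N at the top, up to about 15 N near the bottom.
- lever_pad (a point): Centre of the upper face of the lever's black press pad (46 mm along the hinge axis, 38 mm along the lever, 12 mm thick), 135 mm from the hinge axis along the lever and 6 mm above its centre line. Moves with the lever: 164 mm over the desk at rest (dispenser y = -191 mm), 118 mm half way (y = -201 mm), 71 mm fully pressed (y = -195 mm).
- plate_1: Clear plastic assay plate, 86 x 128 x 14 mm, 60 g, origin at the centre of its underside, long side across the out-feed. At the start the lowest of the five stacked in the dispenser's magazine.
- plate_2: Clear plastic assay plate, 86 x 128 x 14 mm, 60 g, origin at the centre of its underside, long side across the out-feed. At the start the second lowest of the five stacked in the dispenser's magazine.
- plate_3: Clear plastic assay plate, 86 x 128 x 14 mm, 60 g, origin at the centre of its underside, long side across the out-feed. At the start the third lowest of the five stacked in the dispenser's magazine.
- plate_4: Clear plastic assay plate, 86 x 128 x 14 mm, 60 g, origin at the centre of its underside, long side across the out-feed. At the start the fourth from below of the five stacked in the dispenser's magazine.
- plate_5: Clear plastic assay plate, 86 x 128 x 14 mm, 60 g, origin at the centre of its underside, long side across the out-feed. At the start the top of the five stacked in the dispenser's magazine.
- beaker: Bystander: clear plastic beaker, 69 mm across, 86 mm high, origin at the centre of its underside, beyond the lever.

How it is judged (in metres and radians):
On the way, in this order (a step that is already met when the one before it is completed fails the run):
1. the first plate is out of the magazine on the out-feed and the lever has come back up (y of plate_1 in the frame of dispenser above 0.085 m and z of plate_1 in the frame of dispenser between 0.008 and 0.024 m and value of joint lever below 0.05 rad), for 0.1 s.
2. the second plate is out of the magazine on the out-feed and the lever has come back up (y of plate_2 in the frame of dispenser above 0.085 m and z of plate_2 in the frame of dispenser between 0.008 and 0.024 m and value of joint lever below 0.05 rad), for 0.1 s.
3. the third plate is out of the magazine on the out-feed and the lever has come back up (y of plate_3 in the frame of dispenser above 0.085 m and z of plate_3 in the frame of dispenser between 0.008 and 0.024 m and value of joint lever below 0.05 rad), for 0.1 s.
At the end, for the whole second after the job is handed in: The three lowest plates lie at rest on the out-feed (plate origins more than 85 mm along y from the dispenser's origin, undersides 8 to 24 mm over the desk), the two others are still in the magazine (within 12 mm of its centre along y), and the lever is up (below 0.05 rad) (all of step 3 and y of each of plate_1, plate_2 in the frame of dispenser above 0.085 m and z of plate_1 in the frame of dispenser between 0.008 and 0.024 m and linear speed of each of plate_1, plate_2, plate_3 below 0.02 m/s and z of plate_2 in the frame of dispenser between 0.008 and 0.024 m and y of plate_4 in the frame of dispenser between -0.012 and 0.012 m and y of plate_5 in the frame of dispenser between -0.012 and 0.012 m); the robot touches nothing.
It fails at once if a plate is touched by the fingers (contact force between the fingers and plate_1 above 1 N or contact force between the fingers and plate_2 above 1 N or contact force between the fingers and plate_3 above 1 N or contact force between the fingers and plate_4 above 1 N or contact force between the fingers and plate_5 above 1 N).
It fails at once if the beaker is moved more than 30 mm (distance of beaker from where it was at the start of the episode above 0.03 m).
It also fails if it takes over 48 s, if anything falls off the work surface, if the arm or the gripper's body presses on something with over 40 N, if the wrist force passes 120 N, or if a joint passes its speed limit or range.

## Working session

There is one attempt and no reset: what is moved stays moved. The work goes in short steps, Python scripts to look and compute and a shell command to move; the robot and the scene stay as the last step left them, time stands still between calls to the robot, and variables do not carry over. Pictures are saved under pics/ and viewed, at most 10 in all, crops included, and the job is handed in when it is done.

```bash
mkdir -p pics; python3 - <<'E'
from plant import arm,get_image
import cv2,numpy as np
o=arm.get_obs();print(o['time'],o['ee_pos'],o['eef_rot'],o['wrist_force'],o['width'])
for n in("scene","top"):
    d=get_image(n);cv2.imwrite(f"pics/{n}0.png",d["color"][:,:,::-1]);np.savez(f"{n}0.npz",**d)
    print(n,d['vertical_fov'],d['cx'],d['cy'],d['D'],d['rvec'],d['tvec'])
E
```

```text
0.0 [278.1983579  586.68391533 187.88860955] [[-9.03543461e-01  4.28495238e-01 -1.02185836e-03]
 [ 4.28496433e-01  9.03541628e-01 -1.82561655e-03]
 [ 1.41023567e-04 -2.08738656e-03 -9.99997811e-01]] [-0.52763242  0.06751454 -0.21390066] 95.01761713180967
scene 51.03995080028634 315.1163670825266 191.88835930652584 [0.02853358 0.         0.         0.         0.        ] [ 0.75035623 -2.60057093  1.14134992] [395.98751887 406.15078601 733.00845837]
top 50.13735869180475 320.2058812174609 195.6637217557361 [-0.03549772  0.          0.          0.          0.        ] [ 2.12795711 -2.16462733  0.15900799] [-161.48189056  597.49990429 1163.42824193]
```

View pics/top0.png

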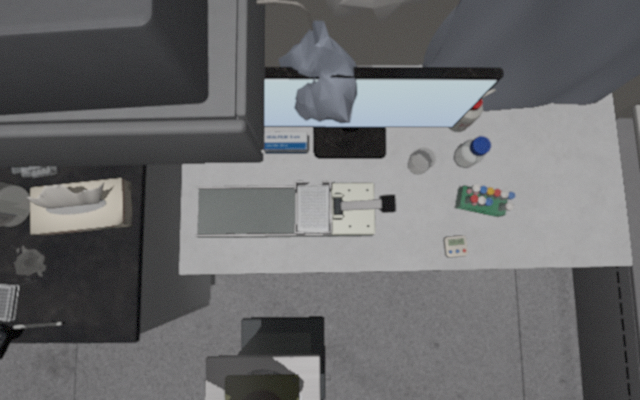

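View pics/scene0.png

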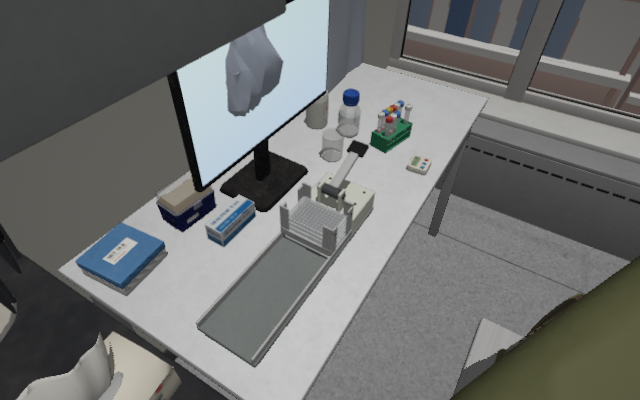

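The top view shows the dispenser's out-feed at (245,210), the magazine at (313,208), the lever pad at (388,203) and the beaker at (421,160). The monitor stands behind, at about x 265-500, y 70-130. Next I'll turn these pixels into positions.

```bash
cat >h.py <<'E'
import cv2,numpy as np
def K(d):
    f=200/np.tan(np.radians(float(d['vertical_fov'])/2));return np.array([[f,0,float(d['cx'])],[0,f,float(d['cy'])],[0,0,1]])
def world(d,u,v,z=None):
    p=cv2.undistortPoints(np.array([[[u,v]]],float),K(d),d['D'])[0,0]
    R=cv2.Rodrigues(d['rvec'])[0];t=d['tvec'].ravel()
    r=np.array([*p,1]);c=-R.T@t
    if z is None: return R.T@(r*float(d['depth'][int(v),int(u)])-t)
    w=R.T@r;return c+w*(z-c[2])/w[2]
def proj(d,P): return cv2.projectPoints(np.array(P,float).reshape(-1,1,3),d['rvec'],d['tvec'],K(d),d['D'])[0][:,0]
E
python3 - <<'E'
from h import *
np.set_printoptions(precision=1,suppress=True)
t=dict(np.load('top0.npz'));s=dict(np.load('scene0.npz'))
for n,u,v in[('pad',388,203),('lever',360,205),('house',365,190),('house',365,228),('beaker',421,160),('outfeedmid',245,211),('bottle',480,146),('rack',483,200),('monitor',440,72),('monitor',440,125),('stand',350,145)]:
    print(n,world(t,u,v))
print('scene pad',world(s,358,149),world(s,333,190))
# base outline corners
for u,v in[(198,188),(198,236),(374,235),(374,183)]: print(world(t,u,v,14), world(t,u,v))
print(proj(t,[[278,587,188],[0,0,0],[0,0,300]]))
# segmentation of black pad
g=t['color'].max(2);m=np.zeros_like(g);m[190:218,378:402]=(g[190:218,378:402]<60)
ys,xs=np.nonzero(m);print(len(xs),xs.mean(),ys.mean(),xs.min(),xs.max(),ys.min(),ys.max());print(world(t,xs.mean(),ys.mean(),164))
i=cv2.resize(t['color'][140:260,180:500],None,fx=2.5,fy=2.5,interpolation=2);cv2.imwrite('pics/c.png',i[:,:,::-1])
E
```

```text
pad [ 555.2 -342.8  164.2]
lever [ 554.6 -274.2  137.3]
house [ 604.5 -295.8   70.5]
house [ 499.6 -292.8   66.8]
beaker [ 702.2 -472.1    3.5]
outfeedmid [558.2  45.9  12.7]
bottle [ 705.4 -596.3  144.5]
rack [ 565.3 -605.8  113.3]
monitor [ 762.4 -400.2  479.2]
monitor [ 751.2 -480.9  186.2]
stand [ 749.4 -262.4   10.3]
scene pad [ 550.2 -332.8  162.6] [ 547.  -207.   123.4]
[627.6 183.4  14. ] [625.3 179.4  28. ]
[488.3 180.1  14. ] [487.2 174.6  33.1]
[ 482.8 -323.5   14. ] [ 483.7 -325.6   -2.5]
[ 633.6 -328.8   14. ] [ 636.2 -330.8   -0.7]
[[ 10.5 321.1]
 [261.5 413. ]
 [241.9 464.6]]
192 387.8125 203.3125 381 394 196 211
[ 554.4 -342.3  164. ]
```

View pics/c.png

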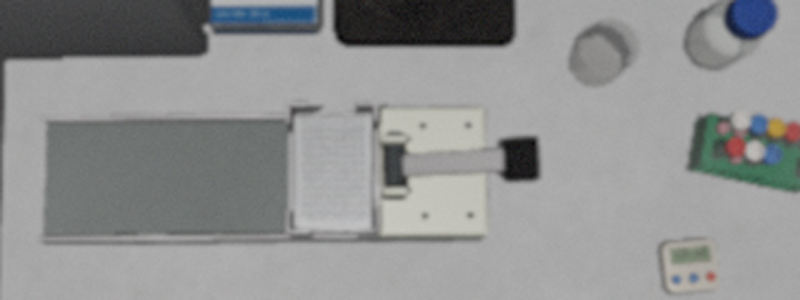

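The crop shows the dispenser with its axis almost exactly along world y. The pad is at crop (520,158), world about (555,-342,164). I'll check the dark overhead box before moving.

```bash
python3 - <<'E'
from h import *
t=dict(np.load('top0.npz'));s=dict(np.load('scene0.npz'))
for p in[(255,150),(200,140),(20,150),(100,60)]:print(world(t,*p).round())
print(world(s,50,100).round(),world(s,200,20).round())
E
python3 -m jog '[{"tz":-0.2,"twist":-0.07},{"tx":-0.17,"ty":-0.19,"tz":-0.2,"twist":-0.07},{"tx":-0.34,"ty":-0.38,"tz":-0.2,"twist":-0.07}]' -1 20
```

```text
[575. -77. 640.]
[574. -15. 701.]
[574. 246. 671.]
[605.  34. 868.]
[572. 282. 595.] [574.  93. 604.]validation failed for argument at $[0]...
```

```bash
python3 -m jog '[{"tx":0,"ty":0,"tz":-0.2,"twist":-0.03},{"tx":-0.17,"ty":-0.19,"tz":-0.2,"twist":-0.07},{"tx":-0.34,"ty":-0.38,"tz":-0.2,"twist":-0.07}]' -1 20
```

```text
time: 0.48
ee_pos: [314.2, 466.5, 239.5]
eef_rot: [[-1.0, -0.001, 0.001], [-0.001, 1.0, 0.0], [-0.001, 0.0, -1.0]]
wrist_force: [0.6, -0.4, 0.1]
width: 70.5
grip_force: 0.0
```

```bash
python3 -m jog '[{"tx":-0.07,"ty":-0.23,"tz":0,"twist":0},{"tx":-0.14,"ty":-0.46,"tz":0,"twist":0},{"tx":-0.21,"ty":-0.69,"tz":0,"twist":0},{"tx":-0.28,"ty":-0.92,"tz":0,"twist":0},{"tx":-0.3,"ty":-1,"tz":0,"twist":0}]'
python3 -m jog '[{"tx":-0.07,"ty":-0.23,"tz":0,"twist":0},{"tx":-0.14,"ty":-0.46,"tz":0,"twist":0},{"tx":-0.21,"ty":-0.69,"tz":0,"twist":0},{"tx":-0.28,"ty":-0.92,"tz":0,"twist":0},{"tx":-0.3,"ty":-1,"tz":0,"twist":0}]'
python3 -m jog '[{"tx":-0.07,"ty":-0.23,"tz":0,"twist":0},{"tx":-0.14,"ty":-0.46,"tz":0,"twist":0},{"tx":-0.21,"ty":-0.69,"tz":0,"twist":0},{"tx":-0.28,"ty":-0.92,"tz":0,"twist":0},{"tx":-0.3,"ty":-1,"tz":0,"twist":0}]'
```

```text
time: 1.1
ee_pos: [388.5, 214.6, 238.8]
eef_rot: [[-1.0, 0.006, -0.0], [0.006, 1.0, -0.0], [0.0, -0.0, -1.0]]
wrist_force: [0.8, 0.2, -0.6]
width: 20.4
grip_force: 0.0
time: 1.72
ee_pos: [462.4, -35.8, 238.5]
eef_rot: [[-1.0, 0.007, -0.001], [0.007, 1.0, -0.0], [0.001, -0.0, -1.0]]
wrist_force: [-0.2, 0.8, 0.4]
width: 0.5
grip_force: 0.0
time: 2.35
ee_pos: [536.5, -285.9, 237.9]
eef_rot: [[-1.0, 0.006, -0.002], [0.006, 1.0, 0.001], [0.002, 0.001, -1.0]]
wrist_force: [-0.3, 0.1, -0.1]
width: 0.1
grip_force: 0.0
```

```bash
python3 -m jog '[{"tx":-0.074,"ty":-0.22,"tz":0.0,"twist":0},{"tx":-0.074,"ty":-0.245,"tz":0.15,"twist":0},{"tx":-0.074,"ty":-0.245,"tz":0.2,"twist":0},{"tx":-0.074,"ty":-0.245,"tz":0.2,"twist":0}]'
python3 - <<'E'
from plant import arm,get_image
import cv2
i=get_image("scene")["color"][90:250,230:430];cv2.imwrite("pics/s1.png",cv2.resize(i,None,fx=3.5,fy=3.5,interpolation=2)[:,:,::-1])
E
```

```text
time: 2.85
ee_pos: [554.3, -343.0, 187.7]
eef_rot: [[-1.0, 0.002, -0.003], [0.002, 1.0, 0.002], [0.003, 0.002, -1.0]]
wrist_force: [-0.3, 0.7, 0.3]
width: 0.4
grip_force: 0.0
```

View pics/s1.png

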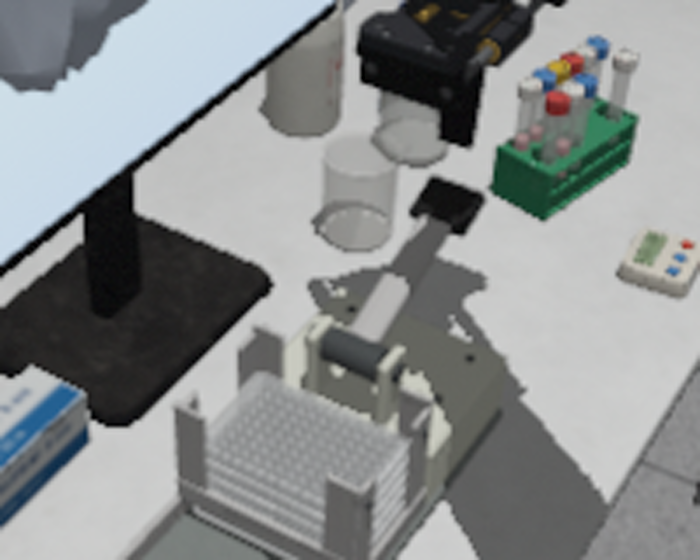

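The fingertips at crop (460,140) hang straight above the pad at crop (450,200), and nothing is in the way. Now the first press.

```bash
python3 -m jog '[{"tx":0,"ty":-0.01,"tz":0.08,"twist":0},{"tx":0,"ty":-0.01,"tz":0.13,"twist":0},{"tx":0,"ty":-0.01,"tz":0.18,"twist":0},{"tx":0,"ty":-0.01,"tz":0.23,"twist":0},{"tx":0,"ty":-0.01,"tz":0.28,"twist":0},{"tx":0,"ty":-0.01,"tz":0.33,"twist":0},{"tx":0,"ty":-0.01,"tz":0.38,"twist":0},{"tx":0,"ty":-0.01,"tz":0.41,"twist":0}]'
python3 -m jog '[{"tx":0,"ty":0,"tz":0.016,"twist":0},{"tx":0,"ty":0,"tz":0.028,"twist":0},{"tx":0,"ty":0,"tz":0.028,"twist":0}]'
```

```text
time: 3.9
ee_pos: [556.8, -352.2, 91.2]
eef_rot: [[-1.0, 0.003, 0.005], [0.003, 1.0, -0.011], [-0.005, -0.011, -1.0]]
wrist_force: [-2.7, -7.7, 13.8]
width: 0.6
grip_force: 6.8
time: 4.28
ee_pos: [556.8, -352.0, 84.1]
eef_rot: [[-1.0, 0.003, 0.005], [0.003, 1.0, -0.01], [-0.005, -0.01, -1.0]]
wrist_force: [-2.1, -7.4, 8.3]
width: 0.7
grip_force: 4.8
```

```bash
python3 -m jog '[{"tx":0,"ty":0.01,"tz":0.016,"twist":0},{"tx":0,"ty":0.01,"tz":0.016,"twist":0}]'
python3 -m jog '[{"tx":0,"ty":0,"tz":0.016,"twist":0},{"tx":0,"ty":0,"tz":0.016,"twist":0}]'
```

```text
time: 4.53
ee_pos: [557.1, -349.3, 79.5]
eef_rot: [[-1.0, 0.003, 0.006], [0.003, 1.0, -0.01], [-0.006, -0.01, -1.0]]
wrist_force: [-1.0, -6.3, 8.1]
width: 0.8
grip_force: 4.3
time: 4.78
ee_pos: [557.1, -348.9, 75.2]
eef_rot: [[-1.0, 0.003, 0.006], [0.003, 1.0, -0.009], [-0.006, -0.009, -1.0]]
wrist_force: [-0.6, -7.0, 7.1]
width: 0.7
grip_force: 4.1
```

```bash
python3 -m jog '[{"tx":0,"ty":0,"tz":0.012,"twist":0},{"tx":0,"ty":0,"tz":0.012,"twist":0}]'
python3 -m jog '[{"tx":0,"ty":0,"tz":0.012,"twist":0},{"tx":0,"ty":0,"tz":0.012,"twist":0}]'
python3 - <<'E'
from plant import arm,get_image
import cv2
i=get_image("scene")["color"][90:250,230:430];cv2.imwrite("pics/s2.png",cv2.resize(i,None,fx=3.5,fy=3.5,interpolation=2)[:,:,::-1])
E
```

```text
time: 5.03
ee_pos: [557.1, -348.6, 72.2]
eef_rot: [[-1.0, 0.003, 0.006], [0.003, 1.0, -0.008], [-0.006, -0.008, -1.0]]
wrist_force: [-0.4, -5.5, 7.6]
width: 0.6
grip_force: 4.3
time: 5.28
ee_pos: [557.1, -348.2, 69.1]
eef_rot: [[-1.0, 0.003, 0.006], [0.003, 1.0, -0.007], [-0.006, -0.007, -1.0]]
wrist_force: [0.2, -5.6, 8.3]
width: 0.7
grip_force: 4.3
```

View pics/s2.png

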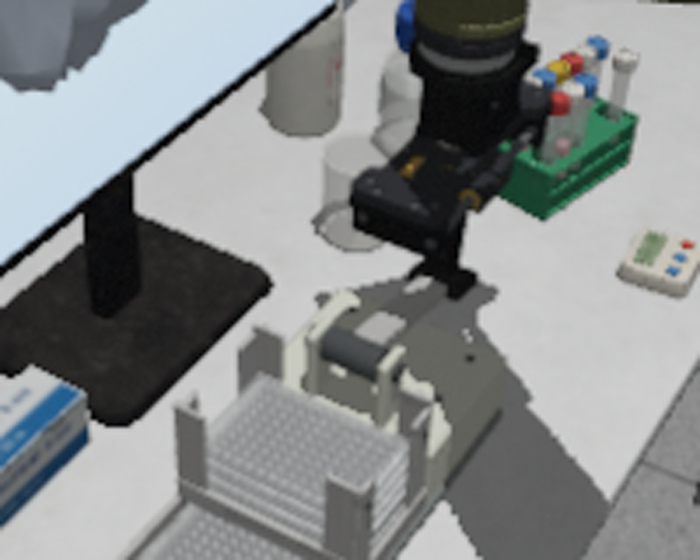

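The first plate is out on the track, seen at crop (200,530). The lever is near the bottom but no stop is felt yet. I'll measure the plate's leading edge from the top camera.

```bash
cat >m.py <<'E'
from plant import arm,get_image
from h import *
import sys
d=get_image("top");t=dict(np.load('top0.npz'))
df=np.abs(d['color'].astype(int)-t['color']).sum(2)[195:228].mean(0)
print([(u,int(df[u])) for u in range(198,300,2) if df[u]>25])
for u in np.nonzero(df[198:297]>40)[0][:1]+198: print('front y',world(d,u,211,28))
i=np.vstack([cv2.resize(d['color'][150:260,190:440],None,fx=3,fy=3,interpolation=2)]);cv2.imwrite('pics/%s.png'%sys.argv[1],i[:,:,::-1])
E
python3 m.py t1
```

```text
[(198, 25), (208, 25), (228, 26), (234, 26), (272, 75), (274, 140), (276, 125), (278, 116), (280, 131), (282, 119), (284, 120), (286, 130), (288, 116), (290, 121), (292, 132), (294, 93), (296, 37), (298, 48)]
front y [555.18864273 -33.73832042  28.        ]
```

View pics/t1.png

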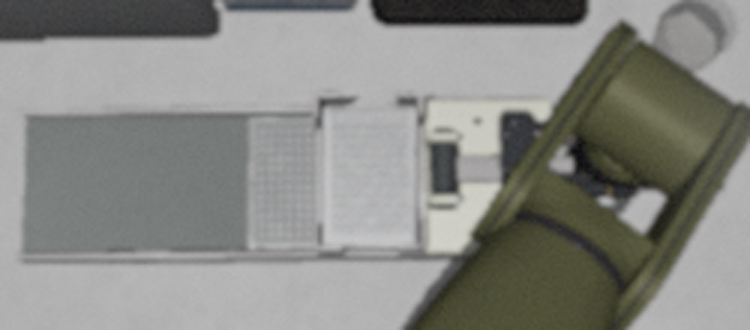

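The plate's front edge is at about dispenser y = 119, so the lever is only near 0.54 rad while the TCP is below where the pad should be. I'll check where the pad and fingers meet.

```bash
python3 - <<'E'
from plant import arm,get_image
from h import *
np.set_printoptions(precision=0,suppress=True,linewidth=200)
d=get_image("scene")
for v in range(164,178,2):
    print(v,[tuple(world(d,u,v).round().astype(int)) for u in range(346,370,3)])
print(arm.get_obs()['ee_pos'])
t=get_image("wrist");cv2.imwrite('pics/w1.png',t['color'][:,:,::-1])
cv2.imwrite('pics/s3.png',np.hstack([cv2.resize(d['color'][140:185,330:385],(550,450),interpolation=2)])[:,:,::-1])
E
```

```text
164 [(np.int64(635), np.int64(-449), np.int64(-2)), (np.int64(626), np.int64(-451), np.int64(1)), (np.int64(567), np.int64(-343), np.int64(100)), (np.int64(524), np.int64(-265), np.int64(173)), (np.int64(549), np.int64(-340), np.int64(110)), (np.int64(546), np.int64(-354), np.int64(102)), (np.int64(589), np.int64(-476), np.int64(0)), (np.int64(582), np.int64(-482), np.int64(-1))]
166 [(np.int64(629), np.int64(-438), np.int64(0)), (np.int64(573), np.int64(-339), np.int64(93)), (np.int64(566), np.int64(-343), np.int64(94)), (np.int64(558), np.int64(-344), np.int64(97)), (np.int64(549), np.int64(-341), np.int64(103)), (np.int64(548), np.int64(-359), np.int64(91)), (np.int64(542), np.int64(-365), np.int64(90)), (np.int64(577), np.int64(-473), np.int64(0))]
168 [(np.int64(626), np.int64(-432), np.int64(-1)), (np.int64(569), np.int64(-332), np.int64(93)), (np.int64(563), np.int64(-336), np.int64(94)), (np.int64(554), np.int64(-337), np.int64(97)), (np.int64(548), np.int64(-342), np.int64(96)), (np.int64(543), np.int64(-348), np.int64(94)), (np.int64(536), np.int64(-353), np.int64(94)), (np
[... 889 characters left out ...]
, np.int64(101)), (np.int64(548), np.int64(-307), np.int64(101)), (np.int64(543), np.int64(-316), np.int64(97)), (np.int64(540), np.int64(-326), np.int64(91)), (np.int64(533), np.int64(-330), np.int64(91)), (np.int64(568), np.int64(-435), np.int64(0)), (np.int64(560), np.int64(-439), np.int64(1))]
176 [(np.int64(556), np.int64(-290), np.int64(102)), (np.int64(549), np.int64(-294), np.int64(103)), (np.int64(545), np.int64(-301), np.int64(100)), (np.int64(585), np.int64(-411), np.int64(2)), (np.int64(578), np.int64(-416), np.int64(1)), (np.int64(571), np.int64(-423), np.int64(-1)), (np.int64(565), np.int64(-429), np.int64(-2)), (np.int64(557), np.int64(-433), np.int64(-1))]
[ 557. -348.   69.]
```

View pics/s3.png

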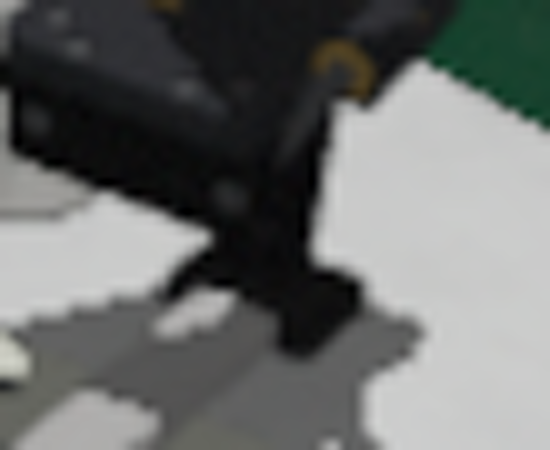

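View pics/w1.png

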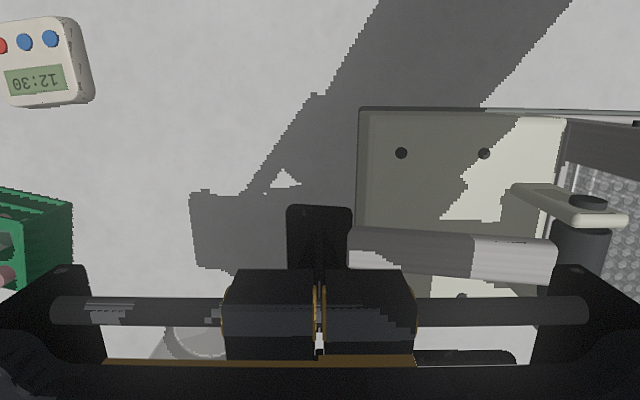

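```bash
python3 - <<'E'
from plant import arm,get_image
from h import *
s=dict(np.load('scene0.npz'))
p=proj(s,[[557,-348,z] for z in(69,94,150,188)]);print(p, (p[:,0]-330)*10,(p[:,1]-140)*10)
o=arm.get_obs();print(o['ee_pos'],o['wrist_force'],o['wrist_torque'],o['qpos'])
w=get_image('wrist');H=np.linalg.inv(w['hand_eye'])
for q in([0,0,0],[0,0,-40],[0,12,0],[10,0,0],[0,0,-25]):
    c=H@[*q,1]; uv=cv2.projectPoints(c[None,:3],np.zeros(3),np.zeros(3),K(w),w['D'])[0].ravel();print(q,uv.round(),c.round())
for u,v in[(318,215),(318,240),(318,262),(300,262),(340,262),(318,285),(270,290),(370,290),(318,330),(270,330),(400,240),(450,240)]:
    q=cv2.undistortPoints(np.array([[[u,v]]],float),K(w),w['D'])[0,0]
    c=np.array([*q,1])*w['depth'][v,u]; T=(w['hand_eye']@[*c,1])[:3]
    print((u,v),T.round(),(o['ee_pos']+o['eef_rot']@T).round())
E
```

```text
[[355.29266767 173.49440648]
 [356.08012109 166.21315569]
 [357.93913326 149.04795563]
 [359.28182582 136.6713029 ]] [252.92667666 260.80121092 279.39133264 292.81825825] [334.94406476 262.13155693  90.47955635 -33.28697102]
[ 557.0700743  -348.20948424   69.12587279] [-0.7172619  -5.86893716  7.76650965] [-0.95645856  0.11570513  0.01389808] [ -36.61187943   13.20373157   99.61604906   -0.17164532   66.6711121
 -126.36740336]
[0, 0, 0] [318. 233.] [ -0.  22. 212.   1.]
[0, 0, -40] [318. 263.] [ -0.  34. 174.   1.]
[0, 12, 0] [337. 233.] [ 12.  22. 212.   1.]
[10, 0, 0] [318. 218.] [ -0.  12. 209.   1.]
[0, 0, -25] [318. 250.] [ -0.  29. 188.   1.]
(318, 215) [ 21.  -0. -25.] [ 536. -348.   94.]
(318, 240) [ 10.  -0. -33.] [ 547. -348.  102.]
(318, 262) [ 10.  -0. -58.] [ 547. -348.  127.]
(300, 262) [ 11.  -8. -60.] [ 546. -356.  129.]
(340, 262) [ -7.  12. -27.] [ 563. -336.   96.]
(318, 285) [  3.  -0. -67.] [ 554. -348.  136.]
(270, 290) [  35.  -13. -120.] [ 522. -360.  189.]
(370, 290) [  35.   14. -121.] [ 521. -334.  190.]
(318, 330) [-131.   -1.   70.] [ 689. -350.   -0.]
(270, 330) [  28.  -12. -128.] [ 528. -359.  197.]
(400, 240) [ 10.  44. -33.] [ 547. -304.  102.]
(450, 240) [ 12.  69. -38.] [ 545. -279.  106.]
```

Both cameras put the pad surface at z≈94 with the TCP at 69, so the fingertip contact isn't where I assumed. I'll back off 15 mm, which keeps the pusher under the stack, and measure again.

```bash
cat >pad.py <<'E'
from plant import arm,get_image
from h import *
o=arm.get_obs();w=get_image('wrist')
v,u=np.mgrid[195:275:2,280:360:2];q=cv2.undistortPoints(np.stack([u.ravel(),v.ravel()],1)[:,None].astype(float),K(w),w['D'])[:,0]
D=w['depth'][v.ravel(),u.ravel()]
T=(np.c_[q,np.ones(len(q))]*D[:,None])@w['hand_eye'][:3,:3].T+w['hand_eye'][:3,3]
W=T@o['eef_rot'].T+o['ee_pos']
m=(T[:,0]>13)&(T[:,0]<24)&(abs(T[:,1])<25)&(W[:,2]>30)
W=W[m];a=np.c_[W[:,1]+348,np.ones(len(W))]
k=np.linalg.lstsq(a,W[:,2],rcond=None)[0];
print('pad n',m.sum(),'y',W[:,1].min().round(),W[:,1].max().round(),'z at y-348',k[1].round(1),'slope deg',np.degrees(np.arctan(k[0])).round(1),'tcp',o['ee_pos'].round(1),o['wrist_force'].round(1))
E
python3 pad.py; python3 -m jog '[{"tx":0,"ty":0,"tz":-0.03,"twist":0},{"tx":0,"ty":0,"tz":-0.06,"twist":0},{"tx":0,"ty":0,"tz":-0.06,"twist":0}]'; python3 pad.py
```

```text
pad n 353 y -367.0 -326.0 z at y-348 93.7 slope deg 8.4 tcp [ 557.  -348.2   69.1] [ 0.  -5.8  7.8]
time: 5.95
ee_pos: [556.7, -347.9, 84.3]
eef_rot: [[-1.0, 0.003, 0.005], [0.003, 1.0, -0.007], [-0.005, -0.007, -1.0]]
wrist_force: [-2.0, -4.5, 7.7]
width: 0.2
grip_force: 4.1
pad n 374 y -368.0 -326.0 z at y-348 108.9 slope deg 1.7 tcp [ 556.7 -347.9   84.3] [-2.  -4.5  7.7]
```

The pad and TCP move together at a constant 24.6 mm offset, so there is no slip: the effective tip is higher than assumed. I'll press on down.

```bash
python3 -m jog '[{"tx":0,"ty":0.01,"tz":0.05,"twist":0},{"tx":0,"ty":0.01,"tz":0.09,"twist":0},{"tx":0,"ty":0.01,"tz":0.12,"twist":0},{"tx":0,"ty":0.01,"tz":0.12,"twist":0}]'; python3 -m jog '[{"tx":0,"ty":0,"tz":0.016,"twist":0},{"tx":0,"ty":0,"tz":0.016,"twist":0}]'; python3 pad.py
```

```text
time: 6.5
ee_pos: [556.8, -343.2, 53.0]
eef_rot: [[-1.0, 0.003, 0.004], [0.003, 1.0, -0.002], [-0.004, -0.002, -1.0]]
wrist_force: [1.0, 0.5, 8.6]
width: 0.5
grip_force: 4.2
time: 6.75
ee_pos: [556.9, -342.4, 49.4]
eef_rot: [[-1.0, 0.003, 0.004], [0.003, 1.0, -0.001], [-0.004, -0.001, -1.0]]
wrist_force: [-0.7, 2.7, 9.7]
width: 0.6
grip_force: 4.2
pad n 378 y -361.0 -319.0 z at y-348 71.6 slope deg 0.8 tcp [ 556.9 -342.4   49.4] [-0.7  2.7  9.7]
```

```bash
python3 m.py t2;  python3 -m jog '[{"tx":0,"ty":0,"tz":0.01,"twist":0},{"tx":0,"ty":0,"tz":0.01,"twist":0}]'; python3 -m jog '[{"tx":0,"ty":0,"tz":0.01,"twist":0},{"tx":0,"ty":0,"tz":0.01,"twist":0}]'; python3 m.py t3
```

```text
[(198, 25), (218, 25), (234, 25), (262, 28), (264, 120), (266, 122), (268, 126), (270, 118), (272, 113), (274, 126), (276, 115), (278, 120), (280, 129), (282, 115), (284, 127), (286, 125), (288, 113), (290, 133), (292, 111), (294, 38), (296, 26), (298, 37)]
front y [555.61823371  -8.0911931   28.        ]
time: 7.1
ee_pos: [557.2, -342.6, 47.9]
eef_rot: [[-1.0, 0.003, 0.004], [0.003, 1.0, -0.001], [-0.004, -0.001, -1.0]]
wrist_force: [-1.3, 3.9, 13.1]
width: 0.7
grip_force: 5.6
time: 7.35
ee_pos: [557.4, -342.7, 47.6]
eef_rot: [[-1.0, 0.003, 0.004], [0.003, 1.0, -0.001], [-0.004, -0.001, -1.0]]
wrist_force: [-6.0, 6.0, 22.3]
width: 0.6
grip_force: 9.5
[(198, 25), (262, 39), (264, 141), (266, 113), (268, 120), (270, 126), (272, 111), (274, 124), (276, 122), (278, 116), (280, 129), (282, 119), (284, 117), (286, 130), (288, 114), (290, 124), (292, 66), (294, 90), (296, 51), (298, 56)]
front y [555.61823371  -8.0911931   28.        ]
```

The plate's front edge stays put at rel. y≈145, so its origin is at 102. The force rose with the TCP stuck at 47.6: that is the stop. Release now.

```bash
python3 -m jog '[{"tx":0,"ty":0,"tz":-0.1,"twist":0},{"tx":0,"ty":0,"tz":-0.2,"twist":0},{"tx":0,"ty":0,"tz":-0.3,"twist":0},{"tx":0,"ty":0,"tz":-0.4,"twist":0},{"tx":0,"ty":0,"tz":-0.5,"twist":0},{"tx":0,"ty":0,"tz":-0.5,"twist":0},{"tx":0,"ty":0,"tz":-0.5,"twist":0},{"tx":0,"ty":0,"tz":-0.5,"twist":0}]'; python3 pad.py; python3 m.py t4
python3 - <<'E'
from plant import get_image
from h import *
i=get_image("scene");
for p in [(358,149),(355,150),(360,151)]:print(world(i,*p).round())
cv2.imwrite("pics/s4.png",cv2.resize(i['color'][90:250,230:430],None,fx=3.5,fy=3.5,interpolation=2)[:,:,::-1])
E
```

```text
time: 8.4
ee_pos: [554.2, -341.5, 164.5]
eef_rot: [[-1.0, 0.003, -0.002], [0.003, 1.0, 0.002], [0.002, 0.002, -1.0]]
wrist_force: [-0.7, 0.6, 0.7]
width: 0.2
grip_force: 0.0
pad n 237 y -361.0 -325.0 z at y-348 165.5 slope deg -17.1 tcp [ 554.2 -341.5  164.5] [-0.7  0.6  0.7]
[(198, 29), (200, 27), (202, 26), (204, 29), (206, 28), (208, 26), (210, 28), (212, 26), (214, 27), (216, 27), (218, 27), (220, 27), (222, 27), (224, 26), (226, 28), (228, 28), (230, 28), (232, 26), (234, 28), (236, 28), (238, 28), (240, 29), (242, 26), (244, 26), (246, 28), (248, 28), (250, 26), (252, 26), (254, 27), (256, 28), (258, 27), (260, 25), (262, 45), (264, 146), (266, 119), (268, 126), (270, 130), (272, 117), (274, 129), (276, 127), (278, 120), (280, 134), (282, 123), (284, 121), (286, 134), (288, 120), (290, 128), (292, 98), (294, 33), (298, 91)]
front y [555.66589477  -5.24064242  28.        ]
[ 551. -335.  160.]
[ 557. -330.  159.]
[ 544. -332.  159.]
```

View pics/s4.png

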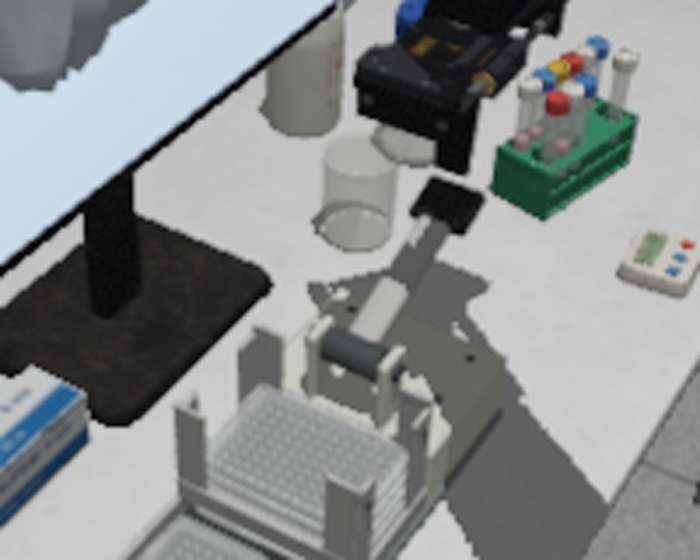

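The lever is fully up with the fingers clear of it, and the stack has dropped by one plate. Second press.

```bash
python3 -m jog '[{"tx":0,"ty":0,"tz":0.08,"twist":0},{"tx":0,"ty":0,"tz":0.15,"twist":0},{"tx":0,"ty":0,"tz":0.22,"twist":0},{"tx":0,"ty":0,"tz":0.29,"twist":0},{"tx":0,"ty":0,"tz":0.36,"twist":0},{"tx":0,"ty":0,"tz":0.42,"twist":0},{"tx":0,"ty":0,"tz":0.47,"twist":0},{"tx":0,"ty":0,"tz":0.49,"twist":0}]'; python3 -m jog '[{"tx":0,"ty":0,"tz":0.01,"twist":0},{"tx":0,"ty":0,"tz":0.01,"twist":0},{"tx":0,"ty":0,"tz":0.01,"twist":0}]'; python3 m.py t5
```

```text
time: 9.55
ee_pos: [556.4, -341.7, 47.7]
eef_rot: [[-1.0, 0.003, 0.002], [0.003, 1.0, 0.001], [-0.002, 0.001, -1.0]]
wrist_force: [-8.1, 9.0, 33.9]
width: 0.6
grip_force: 14.3
time: 9.93
ee_pos: [556.8, -342.2, 47.7]
eef_rot: [[-1.0, 0.003, 0.003], [0.003, 1.0, -0.0], [-0.003, -0.0, -1.0]]
wrist_force: [-8.2, 7.9, 28.2]
width: 0.5
grip_force: 12.0
[(232, 31), (234, 117), (236, 94), (238, 101), (240, 107), (242, 93), (244, 108), (246, 106), (248, 100), (250, 117), (252, 107), (254, 108), (256, 123), (258, 108), (260, 122), (262, 114), (264, 153), (266, 113), (268, 114), (270, 127), (272, 110), (274, 123), (276, 122), (278, 114), (280, 126), (282, 123), (284, 117), (286, 126), (288, 118), (290, 126), (292, 67), (294, 99), (296, 48), (298, 49)]
front y [557.04214789  77.52008347  28.        ]
```

It reached the stop and the front edge moved on by about 86 mm. Release, check, then press a third time.

```bash
python3 -m jog '[{"tx":0,"ty":0,"tz":-0.1,"twist":0},{"tx":0,"ty":0,"tz":-0.2,"twist":0},{"tx":0,"ty":0,"tz":-0.3,"twist":0},{"tx":0,"ty":0,"tz":-0.4,"twist":0},{"tx":0,"ty":0,"tz":-0.5,"twist":0},{"tx":0,"ty":0,"tz":-0.5,"twist":0},{"tx":0,"ty":0,"tz":-0.5,"twist":0},{"tx":0,"ty":0,"tz":-0.5,"twist":0}]'; python3 pad.py
```

```text
time: 10.98
ee_pos: [554.1, -341.4, 164.2]
eef_rot: [[-1.0, 0.003, -0.003], [0.003, 1.0, 0.002], [0.003, 0.002, -1.0]]
wrist_force: [0.0, 0.3, -0.4]
width: 0.2
grip_force: 0.0
pad n 231 y -360.0 -325.0 z at y-348 165.5 slope deg -17.6 tcp [ 554.1 -341.4  164.2] [ 0.   0.3 -0.4]
```

```bash
python3 -m jog '[{"tx":0,"ty":0,"tz":0.08,"twist":0},{"tx":0,"ty":0,"tz":0.15,"twist":0},{"tx":0,"ty":0,"tz":0.22,"twist":0},{"tx":0,"ty":0,"tz":0.29,"twist":0},{"tx":0,"ty":0,"tz":0.36,"twist":0},{"tx":0,"ty":0,"tz":0.42,"twist":0},{"tx":0,"ty":0,"tz":0.47,"twist":0},{"tx":0,"ty":0,"tz":0.49,"twist":0}]'; python3 -m jog '[{"tx":0,"ty":0,"tz":0.01,"twist":0},{"tx":0,"ty":0,"tz":0.01,"twist":0},{"tx":0,"ty":0,"tz":0.01,"twist":0}]'; python3 m.py t6
```

```text
time: 12.02
ee_pos: [556.4, -341.6, 47.8]
eef_rot: [[-1.0, 0.003, 0.002], [0.003, 1.0, 0.002], [-0.002, 0.002, -1.0]]
wrist_force: [-8.2, 9.7, 33.6]
width: 0.2
grip_force: 14.6
time: 12.4
ee_pos: [556.7, -342.1, 47.7]
eef_rot: [[-1.0, 0.003, 0.003], [0.003, 1.0, -0.0], [-0.003, -0.0, -1.0]]
wrist_force: [-7.9, 8.2, 28.1]
width: 0.5
grip_force: 12.2
[(202, 27), (204, 116), (206, 73), (208, 87), (210, 84), (212, 75), (214, 95), (216, 83), (218, 84), (220, 92), (222, 79), (224, 87), (226, 98), (228, 88), (230, 111), (232, 82), (234, 133), (236, 93), (238, 99), (240, 108), (242, 92), (244, 106), (246, 104), (248, 99), (250, 116), (252, 105), (254, 108), (256, 124), (258, 108), (260, 123), (262, 114), (264, 153), (266, 114), (268, 113), (270, 127), (272, 109), (274, 123), (276, 122), (278, 116), (280, 126), (282, 121), (284, 116), (286, 124), (288, 117), (290, 124), (292, 60), (294, 100), (298, 26)]
front y [558.45468122 163.38800076  28.        ]
```

```bash
python3 -m jog '[{"tx":0,"ty":0,"tz":-0.1,"twist":0},{"tx":0,"ty":0,"tz":-0.2,"twist":0},{"tx":0,"ty":0,"tz":-0.3,"twist":0},{"tx":0,"ty":0,"tz":-0.4,"twist":0},{"tx":0,"ty":0,"tz":-0.5,"twist":0},{"tx":0,"ty":0,"tz":-0.62,"twist":0},{"tx":0,"ty":0,"tz":-0.7,"twist":0},{"tx":0,"ty":0,"tz":-0.7,"twist":0}]'; python3 -m jog '[{"tx":0,"ty":0,"tz":0,"twist":0},{"tx":0,"ty":0,"tz":0,"twist":0},{"tx":0,"ty":0,"tz":0,"twist":0},{"tx":0,"ty":0,"tz":0,"twist":0}]'
python3 - <<'E'
from plant import get_image
from h import *
i=get_image("scene");cv2.imwrite("pics/s5.png",cv2.resize(i['color'][110:370,180:440],None,fx=2.3,fy=2.3,interpolation=2)[:,:,::-1])
E
```

```text
time: 13.45
ee_pos: [555.6, -342.5, 217.7]
eef_rot: [[-1.0, 0.003, 0.002], [0.003, 1.0, -0.001], [-0.002, -0.001, -1.0]]
wrist_force: [-0.9, 0.4, -0.4]
width: 0.7
grip_force: 0.0
time: 13.95
ee_pos: [554.9, -342.0, 216.2]
eef_rot: [[-1.0, 0.003, -0.001], [0.003, 1.0, 0.0], [0.001, 0.0, -1.0]]
wrist_force: [0.2, 0.5, 0.7]
width: 0.3
grip_force: 0.0
```

View pics/s5.png

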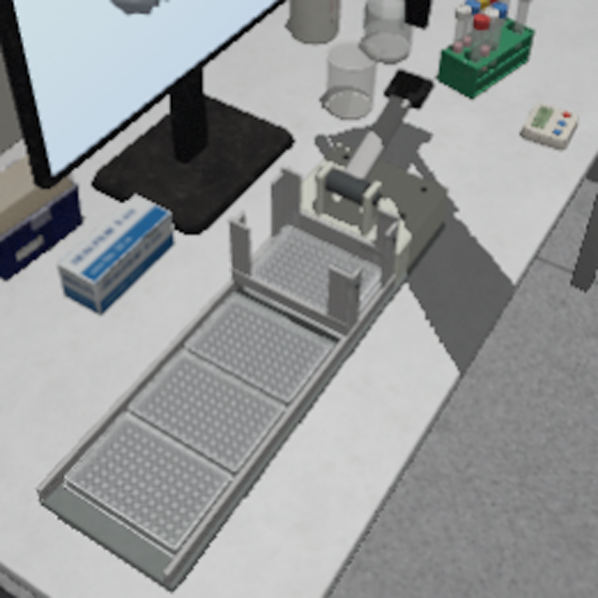

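Three plates lie flat on the track at crop (150,480), (205,405) and (265,345). The rest are in the magazine at (310,265), the lever is up and the gripper is clear.

```bash
python3 -c "
from plant import arm
print(arm.sign_off())"
```

```text
the job is handed in; nothing more can be done
None
```

I handed the job in at about 14 s, with no verdict shown: three plates lie on the out-feed, the rest are still in the magazine, the lever is up and the gripper is clear; on the first press I eased the lever up 15 mm partway (not a full return) to re-measure, then finished it.

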